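# Push a resin bone mount out of its mould

### The job

Take the black-handled steel pusher out of its wooden rest block and push the resin bone mount out of the blue mould from behind, down through the round hole in the top of the mould, so that it drops flat onto the felt below. Push until the pusher's collar sits down on top of the blue mould, and leave the pusher standing there. Leave the mount in the orange mould where it is.

Things in the scene. Friction and masses are not known exactly. Their poses are not given: they have to be found in the camera images.
- pusher_grip (a point): Pusher, loose, upright, 0.22 kg: steel rod 20 mm thick, 50 mm long; above it a collar 64 mm wide, 8 mm thick; on top a round black handle 26 mm thick, 50 mm tall. Point: mid-handle on the axis, 27 mm above the collar's top, 35 above its underside, 85 above the rod's foot; z up. Starts with the rod loose in a 30 mm hole of a fixed wooden block 80x80x60 mm, collar on the block; lifts straight out.
- blue_hole (a point): Access hole, 40 mm wide, in the top of the blue mould; point: its centre, level with the mould's flat top, 88 mm above the table; z up. The fixed mould, 100 (x) x 110 (y) x 38 mm, stands on two legs, underside 50 mm above the table, over felt 10 mm above the table. The blue stand, its orange twin and the pusher's block stand in a row, about 0.25 m apart, in any order; a 135 mm bottle may be near.
- blue_mount (a point): Resin mount in the blue mould: amber disc, 50 mm wide, 20 mm thick, 47 g, with bone cast in it. Point: its centre; z along its axis. It sits in a pocket that opens downward under the hole, its upper face 13 mm below the mould's top. Four sprung balls hold it: a steady downward push of about 8 to 12 N forces it past them within 30 mm, and it drops onto the felt.
- orange_mount (a point): The same kind of mount in the orange mould, to be left alone. Point: its centre, on the axis of the orange mould's hole, 23 mm below that mould's top.
Things that resemble listed ones, but are neither listed nor needed, are in the scene too. Leave any purple or red look-alike of the part that bears pusher_grip alone.

How it is judged:
On the way, in this order (a step that is already met when the one before it is completed fails the run):
1. the pusher's rod is inside the blue mould's access hole while the mount is still stuck in the mould (horizontal distance between pusher_grip and blue_hole below 0.02 m and z of pusher_grip in the frame of blue_hole below 0.081 m and angle between pusher_grip's own z axis and vertical below 0.26 rad and z of blue_mount in the frame of blue_hole above -0.043 m), for 0.04 s.
2. the mount has dropped out of the blue mould (z of blue_mount in the frame of blue_hole below -0.06 m), for 0.1 s.
At the end, for the whole second after the job is handed in: The blue mount lies flat (within 11 degrees) on the felt, within 35 mm of the hole's axis; the pusher, let go, stands in the blue hole, collar within 8 mm of the mould's top, within 20 mm of its centre and 10 degrees of upright; the orange mount is still up in its mould (z of blue_mount in the frame of blue_hole below -0.06 m and horizontal distance between blue_mount and blue_hole below 0.035 m and angle between blue_mount's own z axis and vertical below 0.2 rad and z of pusher_grip in the frame of blue_hole between 0.03 and 0.043 m and horizontal distance between pusher_grip and blue_hole below 0.02 m and angle between pusher_grip's own z axis and vertical below 0.18 rad and height (world z) of orange_mount above 0.055 m); the robot touches nothing.
It fails at once if the mount in the orange mould is pushed or moved by more than 10 mm (distance of orange_mount from where it was at the start of the episode above 0.01 m).
It also fails if it takes over 38 s, if anything falls off the work surface, if the arm or the gripper's body presses on something with over 40 N, if the wrist force passes 120 N, or if a joint passes its speed limit or range.

### The arm

A 7-joint arm with a two-finger parallel gripper is mounted at the origin on the work surface. World frame = base frame: x ahead of the robot, y to its left, z up, the work surface at z = 0. Lengths are in m, angles in rad, forces in N, time in s.
With the tool pointing down it reaches from about 0.4 to 0.85 m from the base axis. Payload 10.4 kg.
Tool frame: the origin (TCP) lies between the finger pads; the fingertips stand 14 mm ahead of it and the grasp point (between the pads) lies 5 mm behind it; z points along the fingers, y is the direction in which the jaws open and shut (so a half turn about z gives the same grasp; the last joint's range is limited). The gripper opens to 87 mm and grips with 3 to 60 N. Pads are 19 mm wide; open, the fingers measure 117 mm over their backs; the gripper's body (75 mm by 190 mm) begins 51 mm behind the grasp point.
Start: joints at [-1.318, 0.332, -0.065, 1.46, 0.022, 1.35, -0.088], TCP at [0.17, 0.601, 0.237] pointing down, gripper open.
Joint ranges: [-2.6, 2.6], [-0.5, 2.12], [-1.47, 1.34], [0.16, 2.42], [-1.27, 4.41], [0.06, 2.06], [-2.6, 2.6]. Speed limits (rad/s): [2.22, 2.22, 2.79, 2.79, 3.14, 3.14, 3.14].

### API

Orientations are given as a unit quaternion [x, y, z, w].
In Python, from bench import readout, camera, calibration, order gives the robot as it stands.
- The arm moves only by the tool apply_moves, never from a script. Its argument "deltas" is a list of rows, each an object with "translation": the shift along the world's x, y, z in m, a list of three; "turn": the turn, a rotation vector about the world's x, y, z in rad, a list of three; "hand": the finger opening in m, from 0 to 0.087. A call has 1 to 5 rows; each row shifts and turns the pose as measured when the row begins; what a row does not reach is not made up. A row lasts 1/10 s, in which the tool goes at most 50 mm and 8.59 degrees, less where a joint would pass 70% of its speed; a pose out of reach is approached as far as the arm can. A call with a gripper value outside its range is refused whole. The fingers move at their own pace and stop on an object; "newtons" is the grip in N (left out, the last holds). Time passes only in rows, so rows that do not move let the fingers close. It gives the time, the measured TCP pose, the force and the opening at its end, in the units of the state.
- readout.read_state(): the state, without advancing time (a new reading comes with each control period).
- camera(name): name is "scene" or "top" or "wrist"; returns the picture (480x640x3 uint8, red, green, blue); there is no depth.
- calibration(name): a dict with "fx", "fy", "cx", "cy" (pixels), "extrinsics" (4x4, takes a point from world to camera coordinates). Camera axes: x right, y down, z forward; pixel columns grow to the right and rows downward; lengths in m; the calibration is good to about 2 mm. A picture is of the moment at which its call begins: read the wrist's pose just before it. calibration takes no time and is no camera call; for the wrist camera it gives the pose at the moment of the call.
- order.close_job(): hands the job in, once; it reports no verdict.
The state is a dict: "time": time; "joint_positions": joint angles; "joint_vel": joint speeds; "joint_torque": joint torques, N m; "ee_pos": TCP position; "eef_rot": TCP orientation; "ft_force": force on the tool from outside, world axes, zero at the start; "torque": the same for the moment, N m; "width": finger opening in m.
Only numpy, scipy, OpenCV 4.12 (cv2) and the standard library are available. Lean on these libraries where they do the work, as an engineer would, in place of code of your own. Each camera call takes 0.05 s, during which the arm holds its last target. There are 200 camera calls.

## Working session

There is one attempt and no reset: what is moved stays moved. The work goes in short steps, Python scripts to look and compute and a tool call to move; the robot and the scene stay as the last step left them, time stands still between calls to the robot, and variables do not carry over. Pictures are saved under pics/ and viewed, about 8 in all and at most 12, crops included, and the job is handed in when it is done.

Besides the shell and the picture viewer there is one more tool, called after ">>>" by a JSON object that holds its "fn" and its "kwargs", one argument or row to a line. apply_moves: Moves the arm, as the interface text tells. Its arguments: {"type":"object","properties":{"deltas":{"type":"array","items":{"type":"object","properties":{"translation":{"type":"array","items":{"type":"number"}},"turn":{"type":"array","items":{"type":"number"}},"hand":{"type":"number"}}}},"newtons":{"type":"number"}},"required":["deltas"]}

```bash
mkdir -p pics
cat > h.py <<'E'
import numpy as np, cv2
from bench import readout, camera, calibration, order
def ray(name,u,v,z,c=None):
    c=c or calibration(name);E=np.array(c["extrinsics"]);R,t=E[:3,:3],E[:3,3]
    o=-R.T@t;d=R.T@np.array([(u-c["cx"])/c["fx"],(v-c["cy"])/c["fy"],1])
    return (o+d*(z-o[2])/d[2]).round(4)
def proj(name,p,c=None):
    c=c or calibration(name);E=np.array(c["extrinsics"]);q=E[:3,:3]@np.array(p)+E[:3,3]
    return (q[0]/q[2]*c["fx"]+c["cx"],q[1]/q[2]*c["fy"]+c["cy"])
def save(name,f): 
    im=camera(name);cv2.imwrite(f,im[:,:,::-1]);return im
E
python3 - <<'E'
from h import *
s=readout.read_state();print(s)
save("top","pics/top1.png");save("scene","pics/scene1.png")
for n in("top","scene"):
    c=calibration(n);print(n,c["fx"],np.array(c["extrinsics"]).round(3).tolist())
E
```

```text
{'time': 0.0, 'joint_positions': array([-1.31759781,  0.33285327, -0.06468596,  1.4609364 ,  0.0215915 ,
        1.34993769, -0.08849712]), 'joint_vel': array([-0.00052075, -0.00082585, -0.00017217, -0.00108457,  0.00051143,
        0.00093222, -0.00142436]), 'joint_torque': array([-2.75783659e-04, -6.23248529e+01,  2.47785717e-02, -3.89922881e+01,
       -6.12023799e-02,  3.93768889e-02,  1.69224568e-04]), 'ee_pos': array([0.17010529, 0.60101259, 0.23576787]), 'eef_rot': array([ 1.37458314e-01,  9.90507291e-01, -7.16731964e-04, -6.66041166e-05]), 'ft_force': array([ 0.29149764, -0.05177164,  0.54364344]), 'torque': array([0.02065959, 0.00614921, 0.01595166]), 'width': 0.08713698689787722}
top 490.74912701684224 [[-0.006, -1.0, -0.01, -0.03], [-0.983, 0.007, -0.184, 0.553], [0.184, 0.009, -0.983, 0.87], [0.0, 0.0, 0.0, 1.0]]
scene 518.719119389974 [[-0.226, 0.974, 0.007, 0.154], [0.717, 0.171, -0.676, -0.34], [-0.66, -0.148, -0.736, 1.463], [0.0, 0.0, 0.0, 1.0]]
```

View pics/top1.png

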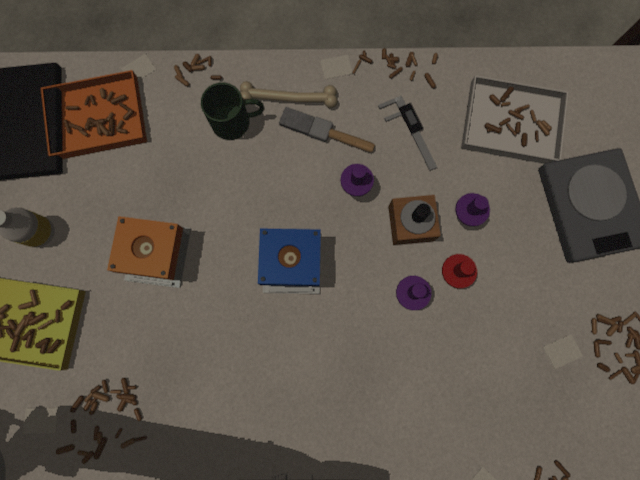

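View pics/scene1.png

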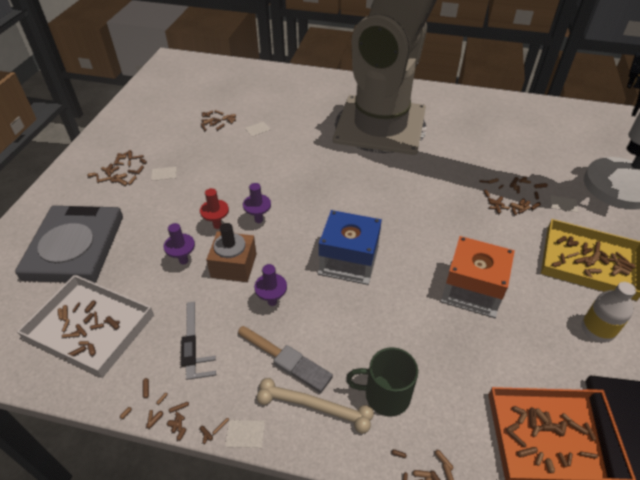

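The black-handled pusher on the wood block is at (421,213) in top and (230,240) in scene. The look-alikes in top are purple at (357,180), (473,210) and (414,292), and red at (460,271). The blue mould hole is at (289,257) and the orange one at (145,247). Next I'll check an enlarged crop.

Run:
```python
from h import *
t=cv2.imread("pics/top1.png");s=cv2.imread("pics/scene1.png")
f=lambda im,x,y,w,h,k:cv2.resize(im[y:y+h,x:x+w],None,fx=k,fy=k,interpolation=cv2.INTER_CUBIC)
a=f(t,250,160,240,160,3.3333);b=f(s,150,170,240,120,3.3333)
a=cv2.resize(a,(800,533));
cv2.imwrite("pics/c1.png",cv2.convertScaleAbs(a,alpha=1.6))
for n,u,v,z in[("top",289,257,.088),("scene",350,233,.088),("top",423,212,.118),("scene",227,228,.118)]:print(n,ray(n,u,v,z))
```

```text
top [0.512  0.0114 0.088 ]
scene [0.5202 0.0139 0.088 ]
top [ 0.5855 -0.225   0.118 ]
scene [ 0.5915 -0.2193  0.118 ]
```

View pics/c1.png

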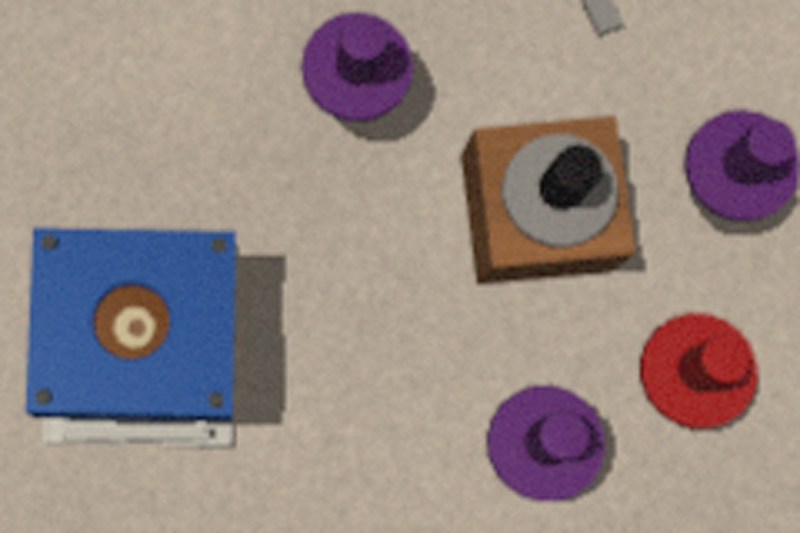

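Crop: black handle, grey collar centred at top pixel (418,217), on the brown block. This is the only one that fits: the others are purple or red and have no block. The blue hole is at (289.3,256.3). I'll move out over the blue mould first for a wrist view.

>>> {"fn": "apply_moves", "kwargs": {
  "deltas": [
    {"translation": [0.025,-0.043,0],"turn": [0,0,0],"hand": 0.087},
    {"translation": [0.025,-0.043,0],"turn": [0,0,0],"hand": 0.087},
    {"translation": [0.025,-0.043,0],"turn": [0,0,0],"hand": 0.087},
    {"translation": [0.025,-0.043,0],"turn": [0,0,0],"hand": 0.087},
    {"translation": [0.025,-0.043,0],"turn": [0,0,0],"hand": 0.087}
  ]
}}

```text
time: 0.6
ee_pos: [0.29, 0.3852, 0.2316]
eef_rot: [0.132, 0.991, -0.003, -0.002]
ft_force: [1.5, 0.3, 0.7]
width: 0.0871
```

>>> {"fn": "apply_moves", "kwargs": {
  "deltas": [
    {"translation": [0.025,-0.043,0.005],"turn": [0,0,0],"hand": 0.087},
    {"translation": [0.025,-0.043,0.005],"turn": [0,0,0],"hand": 0.087},
    {"translation": [0.025,-0.043,0.005],"turn": [0,0,0],"hand": 0.087},
    {"translation": [0.025,-0.043,0.005],"turn": [0,0,0],"hand": 0.087},
    {"translation": [0.025,-0.043,0.005],"turn": [0,0,0],"hand": 0.087}
  ]
}}

```text
time: 1.1
ee_pos: [0.4121, 0.1684, 0.255]
eef_rot: [0.132, 0.991, -0.003, -0.003]
ft_force: [1.1, 0.2, 0.3]
width: 0.0866
```

>>> {"fn": "apply_moves", "kwargs": {
  "deltas": [
    {"translation": [0.025,-0.043,0.005],"turn": [0,0,0],"hand": 0.087},
    {"translation": [0.025,-0.043,0.005],"turn": [0,0,0],"hand": 0.087},
    {"translation": [0.025,-0.043,0],"turn": [0,0,0],"hand": 0.087},
    {"translation": [0.01,-0.02,0],"turn": [0,0,0],"hand": 0.087},
    {"translation": [0,0,0],"turn": [0,0,0],"hand": 0.087}
  ]
}}

```text
time: 1.6
ee_pos: [0.4977, 0.0104, 0.2656]
eef_rot: [0.137, 0.991, -0.003, -0.002]
ft_force: [-0.6, 0.1, -0.2]
width: 0.0871
```

Run:
```python
from h import *
print(readout.read_state()["ee_pos"])
c=calibration("wrist");save("wrist","pics/w1.png")
import pickle;pickle.dump(c,open("w1.pkl","wb"))
print(proj("wrist",[.515,.012,.088],c))
```

```text
[0.49768189 0.01037125 0.26557444]
(np.float64(326.9187336560815), np.float64(233.39739792282631))
```

View pics/w1.png

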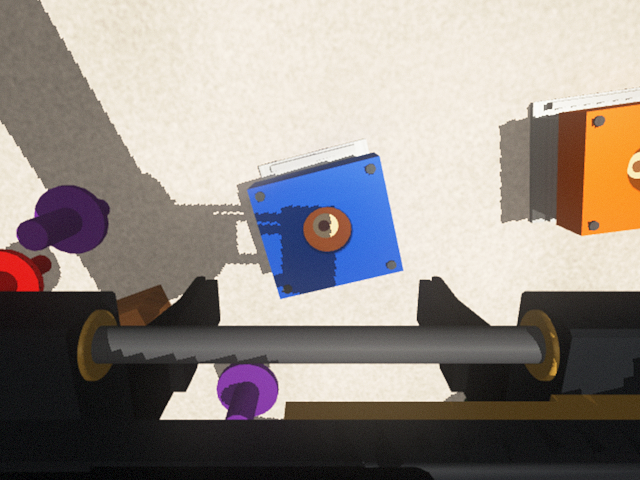

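The wrist view shows the blue hole at (327,230), and the mean of the four screws agrees at (327,230). Now on to a viewing pose for the pusher.

Run:
```python
from h import *
import pickle
c=pickle.load(open("w1.pkl","rb"));print("wrist",ray("wrist",327,230,.088,c))
print("top",ray("top",289.3,256.3,.088), "collar",ray("top",418,217,.068),"handletop",ray("top",423.4,210.4,.118))
# scene check
print(proj("scene",ray("wrist",327,230,.088,c)))
```

```text
wrist [0.5122 0.0128 0.088 ]
top [0.5132 0.0109 0.088 ] collar [ 0.5881 -0.2263  0.068 ] handletop [ 0.5883 -0.2259  0.118 ]
(np.float64(350.2539169209591), np.float64(230.15565596852423))
```

>>> {"fn": "apply_moves", "kwargs": {
  "deltas": [
    {"translation": [0.01,-0.046,0],"turn": [0,0,0],"hand": 0.087},
    {"translation": [0.01,-0.046,0],"turn": [0,0,0],"hand": 0.087},
    {"translation": [0.01,-0.046,0],"turn": [0,0,0],"hand": 0.087},
    {"translation": [0.01,-0.046,0],"turn": [0,0,0],"hand": 0.07},
    {"translation": [0.01,-0.046,0],"turn": [0,0,0],"hand": 0.06}
  ]
}}

```text
time: 2.15
ee_pos: [0.548, -0.2085, 0.2642]
eef_rot: [0.123, 0.992, 0.0, -0.004]
ft_force: [1.4, 0.5, 1.0]
width: 0.0777
```

>>> {"fn": "apply_moves", "kwargs": {
  "deltas": [
    {"translation": [0,0,0],"turn": [0,0,0],"hand": 0.06},
    {"translation": [0,0,0],"turn": [0,0,0],"hand": 0.06}
  ]
}}

```text
time: 2.35
ee_pos: [0.5473, -0.2125, 0.2627]
eef_rot: [0.126, 0.992, -0.001, -0.005]
ft_force: [0.3, 0.7, -0.5]
width: 0.0641
```

Run:
```python
from h import *
print(readout.read_state()["ee_pos"])
c=calibration("wrist");save("wrist","pics/w2.png")
import pickle;pickle.dump(c,open("w2.pkl","wb"))
print(proj("wrist",[.585,-.22,.118],c),proj("wrist",[.585,-.22,.068],c))
```

```text
[ 0.54728258 -0.21246427  0.26273279]
(np.float64(321.25948654746384), np.float64(273.59304521049694)) (np.float64(320.9515016514604), np.float64(253.37510013741976))
```

View pics/w2.png

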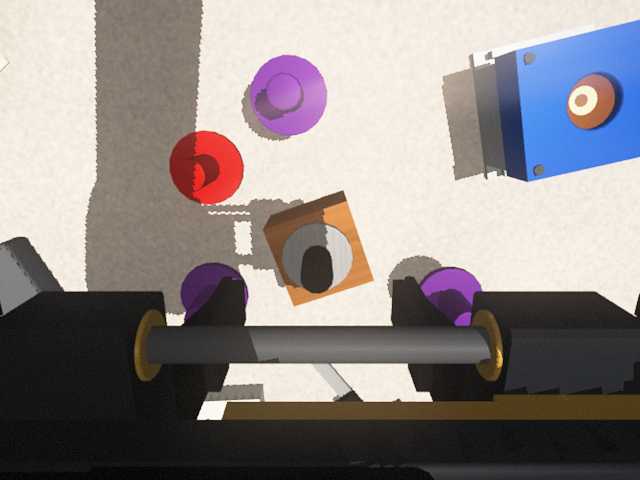

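The wrist view shows the collar at (317,257), the black handle top at (317,277), and purple look-alikes at (215,293) and (450,295), roughly in line with the jaws.

Run:
```python
from h import *
import pickle
c=pickle.load(open("w2.pkl","rb"))
print("collar",ray("wrist",317,257,.068,c),"top",ray("wrist",317,277,.118,c),"bluehole",ray("wrist",594,101,.088,c))
for n,u,v in[("pA",473,210),("pB",357,180),("pC",414,292),("red",460,271)]:print(n,ray("top",u,v,.058))
from scipy.spatial.transform import Rotation as R
s=readout.read_state();print(R.from_quat(s["eef_rot"]).as_matrix().round(3),s["joint_positions"].round(2))
```

```text
collar [ 0.5874 -0.2243  0.068 ] top [ 0.5869 -0.2239  0.118 ] bluehole [0.5125 0.013  0.088 ]
pA [ 0.603 -0.332  0.058]
pB [ 0.6635 -0.1157  0.058 ]
pC [ 0.4504 -0.2148  0.058 ]
red [ 0.4882 -0.3007  0.058 ]
[[-0.968  0.25  -0.01 ]
 [ 0.25   0.968 -0.   ]
 [ 0.009 -0.003 -1.   ]] [-0.31  0.28  0.75  1.55 -0.19  1.39  1.77]
```

>>> {"fn": "apply_moves", "kwargs": {
  "deltas": [
    {"translation": [0.04,-0.0115,-0.02],"turn": [0,-0.008,0],"hand": 0.06},
    {"translation": [0,0,-0.04],"turn": [0,0,0],"hand": 0.06},
    {"translation": [0,0,-0.03],"turn": [0,0,0],"hand": 0.06},
    {"translation": [0,0,0],"turn": [0,0,0],"hand": 0.06}
  ]
}}

```text
time: 2.8
ee_pos: [0.5906, -0.2145, 0.1707]
eef_rot: [0.121, 0.993, 0.003, 0.0]
ft_force: [-0.6, -0.1, 0.8]
width: 0.0601
```

>>> {"fn": "apply_moves", "kwargs": {
  "deltas": [
    {"translation": [-0.004,-0.01,0],"turn": [0,0,0],"hand": 0.06},
    {"translation": [0,0,-0.01],"turn": [0,0,0],"hand": 0.06},
    {"translation": [0,0,0],"turn": [0,0,0],"hand": 0.06}
  ]
}}

```text
time: 3.1
ee_pos: [0.5876, -0.2223, 0.1637]
eef_rot: [0.119, 0.993, 0.004, 0.002]
ft_force: [-0.1, 0.4, 0.1]
width: 0.06
```

>>> {"fn": "apply_moves", "kwargs": {
  "deltas": [
    {"translation": [-0.0007,-0.002,-0.03],"turn": [0,0,0],"hand": 0.06},
    {"translation": [0,0,-0.03],"turn": [0,0,0],"hand": 0.06},
    {"translation": [0,0,-0.01],"turn": [0,0,0],"hand": 0.06},
    {"translation": [0,0,0],"turn": [0,0,0],"hand": 0.06}
  ]
}}

```text
time: 3.5
ee_pos: [0.5897, -0.2251, 0.0977]
eef_rot: [0.119, 0.993, 0.004, 0.007]
ft_force: [0.4, 0.8, 0.6]
width: 0.0597
```

>>> {"fn": "apply_moves", "kwargs": {
  "deltas": [
    {"translation": [-0.0025,0.001,-0.004],"turn": [-0.006,0.015,0],"hand": 0.06},
    {"translation": [0,0,0],"turn": [0,0,0],"hand": 0.06}
  ]
}}

```text
time: 3.7
ee_pos: [0.5881, -0.2244, 0.0961]
eef_rot: [0.119, 0.993, -0.001, 0.0]
ft_force: [0.0, -0.3, -0.3]
width: 0.0602
```

>>> {"fn": "apply_moves", "kwargs": {
  "deltas": [
    {"translation": [0,0,0],"turn": [0,0,0],"hand": 0.02},
    {"translation": [0,0,0],"turn": [0,0,0],"hand": 0.02},
    {"translation": [0,0,0],"turn": [0,0,0],"hand": 0.02},
    {"translation": [0,0,0],"turn": [0,0,0],"hand": 0.02},
    {"translation": [0,0,0],"turn": [0,0,0],"hand": 0.02}
  ],
  "newtons": 45
}}

```text
time: 4.2
ee_pos: [0.5897, -0.2248, 0.0991]
eef_rot: [0.119, 0.993, -0.001, 0.002]
ft_force: [0.8, -0.3, -0.2]
width: 0.0283
```

>>> {"fn": "apply_moves", "kwargs": {
  "deltas": [
    {"translation": [0,0,-0.003],"turn": [0,0,0],"hand": 0.02},
    {"translation": [0,0,0],"turn": [0,0,0],"hand": 0.02},
    {"translation": [0,0,0],"turn": [0,0,0],"hand": 0.02}
  ]
}}

```text
time: 4.5
ee_pos: [0.59, -0.2251, 0.0991]
eef_rot: [0.119, 0.993, -0.0, 0.003]
ft_force: [0.9, -0.0, -1.6]
width: 0.0248
```

>>> {"fn": "apply_moves", "kwargs": {
  "deltas": [
    {"translation": [0,0,0.025],"turn": [0,0,0],"hand": 0.02},
    {"translation": [0,0,0.03],"turn": [0,0,0],"hand": 0.02},
    {"translation": [0,0,0.035],"turn": [0,0,0],"hand": 0.02},
    {"translation": [0,0,0.035],"turn": [0,0,0],"hand": 0.02},
    {"translation": [0,0,0.01],"turn": [0,0,0],"hand": 0.02}
  ]
}}

```text
time: 5.0
ee_pos: [0.5865, -0.2238, 0.2331]
eef_rot: [0.119, 0.993, 0.0, -0.002]
ft_force: [0.3, -0.8, -1.8]
width: 0.0251
```

>>> {"fn": "apply_moves", "kwargs": {
  "deltas": [
    {"translation": [-0.01,0.032,0],"turn": [0,0,0],"hand": 0.02},
    {"translation": [-0.012,0.038,0],"turn": [0,0,0],"hand": 0.02},
    {"translation": [-0.012,0.038,0],"turn": [0,0,0],"hand": 0.02},
    {"translation": [-0.012,0.038,0],"turn": [0,0,0],"hand": 0.02},
    {"translation": [-0.01,0.03,0],"turn": [0,0,0],"hand": 0.02}
  ]
}}

```text
time: 5.5
ee_pos: [0.5266, -0.0479, 0.2294]
eef_rot: [0.123, 0.992, -0.003, -0.003]
ft_force: [0.6, 0.5, -1.7]
width: 0.0247
```

>>> {"fn": "apply_moves", "kwargs": {
  "deltas": [
    {"translation": [-0.008,0.035,0],"turn": [0,0,0],"hand": 0.02},
    {"translation": [-0.004,0.022,0],"turn": [0,0,0],"hand": 0.02},
    {"translation": [0,0,-0.02],"turn": [0,0,0],"hand": 0.02},
    {"translation": [0,0,-0.01],"turn": [0,0,0],"hand": 0.02},
    {"translation": [0,0,0],"turn": [0,0,0],"hand": 0.02}
  ]
}}

```text
time: 6.0
ee_pos: [0.51, 0.018, 0.1935]
eef_rot: [0.118, 0.993, -0.002, -0.006]
ft_force: [0.5, 0.3, -1.2]
width: 0.0251
```

>>> {"fn": "apply_moves", "kwargs": {
  "deltas": [
    {"translation": [0.0045,-0.0065,0],"turn": [0.003,-0.012,0],"hand": 0.02},
    {"translation": [0,0,0],"turn": [0,0,0],"hand": 0.02}
  ]
}}

```text
time: 6.2
ee_pos: [0.5149, 0.0096, 0.1935]
eef_rot: [0.119, 0.993, -0.0, 0.0]
ft_force: [0.1, -0.1, -2.4]
width: 0.025
```

Run:
```python
from h import *
s=readout.read_state();print(s["ee_pos"],s["eef_rot"].round(4))
c=calibration("wrist");a=save("wrist","pics/w3.png");b=save("scene","pics/s3.png")
A=cv2.resize(a[120:400,160:480],(480,420));B=cv2.resize(b[130:290,300:420],(315,420),interpolation=cv2.INTER_CUBIC)
cv2.imwrite("pics/m3.png",np.hstack([A,B])[:,:,::-1])
p=s["ee_pos"]
for z in(-.089,-.039):
  q=np.array([.5125,.012,p[2]-.004+z+.004*0]);print(proj("scene",q),proj("wrist",q,c))
print(proj("scene",[.5125,.012,.088]),proj("wrist",[.5125,.012,.088],c))
```

```text
[0.51492527 0.00956512 0.19345946] [ 1.190e-01  9.929e-01 -5.000e-04  1.000e-04]
(np.float64(350.10024338430736), np.float64(225.892822682813)) (np.float64(321.01016694759636), np.float64(240.2283218545503))
(np.float64(351.1902307674206), np.float64(207.85136651731023)) (np.float64(321.65487239210944), np.float64(269.05302288490327))
(np.float64(349.8404427025048), np.float64(230.1930399927793)) (np.float64(320.88587558146014), np.float64(234.67127018076582))
```

View pics/m3.png

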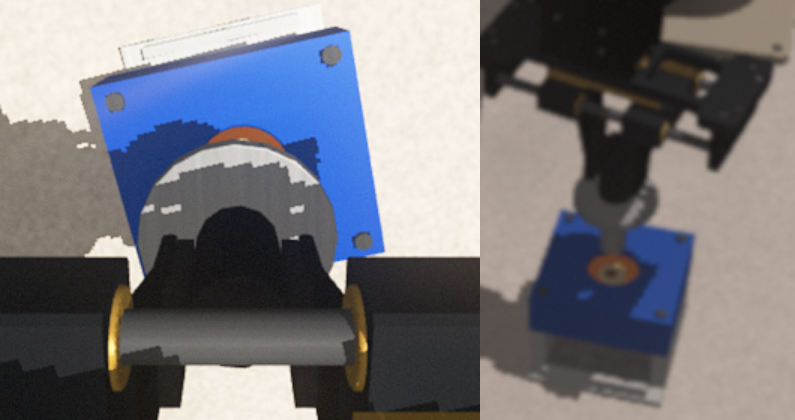

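The wrist crop shows the collar centred about 2 mm towards -y of the hole. The scene crop shows the rod foot just above the hole and aligned. I'll shift +2 mm in y and lower into the hole.

>>> {"fn": "apply_moves", "kwargs": {
  "deltas": [
    {"translation": [0,0.002,-0.008],"turn": [0,0,0],"hand": 0.02},
    {"translation": [0,0,-0.008],"turn": [0,0,0],"hand": 0.02},
    {"translation": [0,0,-0.006],"turn": [0,0,0],"hand": 0.02},
    {"translation": [0,0,0],"turn": [0,0,0],"hand": 0.02}
  ]
}}

```text
time: 6.7
ee_pos: [0.515, 0.0126, 0.1701]
eef_rot: [0.119, 0.993, 0.0, 0.0]
ft_force: [-0.1, -0.3, -1.7]
width: 0.0249
```

>>> {"fn": "apply_moves", "kwargs": {
  "deltas": [
    {"translation": [0,0,-0.005],"turn": [0,0,0],"hand": 0.02},
    {"translation": [0,0,-0.005],"turn": [0,0,0],"hand": 0.02},
    {"translation": [0,0,-0.005],"turn": [0,0,0],"hand": 0.02}
  ],
  "newtons": 55
}}

```text
time: 7.0
ee_pos: [0.5162, 0.0127, 0.1554]
eef_rot: [0.119, 0.993, 0.0, 0.001]
ft_force: [-0.9, -0.2, 6.8]
width: 0.0252
```

>>> {"fn": "apply_moves", "kwargs": {
  "deltas": [
    {"translation": [-0.001,0,-0.005],"turn": [0,0,0],"hand": 0.02},
    {"translation": [0,0,-0.005],"turn": [0,0,0],"hand": 0.02},
    {"translation": [0,0,-0.005],"turn": [0,0,0],"hand": 0.02}
  ]
}}

```text
time: 7.3
ee_pos: [0.5153, 0.0127, 0.1392]
eef_rot: [0.119, 0.993, 0.001, 0.002]
ft_force: [-1.7, 0.0, -1.9]
width: 0.0246
```

>>> {"fn": "apply_moves", "kwargs": {
  "deltas": [
    {"translation": [-0.001,0,-0.004],"turn": [0,0,0],"hand": 0.02},
    {"translation": [0,0,-0.004],"turn": [0,0,0],"hand": 0.02},
    {"translation": [0,0,-0.002],"turn": [0,0,0],"hand": 0.02}
  ]
}}

```text
time: 7.6
ee_pos: [0.513, 0.0127, 0.1269]
eef_rot: [0.119, 0.993, 0.0, 0.0]
ft_force: [0.2, 0.2, -2.5]
width: 0.0248
```

>>> {"fn": "apply_moves", "kwargs": {
  "deltas": [
    {"translation": [0,0,-0.002],"turn": [0,0,0],"hand": 0.02},
    {"translation": [0,0,-0.002],"turn": [0,0,0],"hand": 0.02}
  ]
}}

```text
time: 7.8
ee_pos: [0.513, 0.0127, 0.1264]
eef_rot: [0.119, 0.993, 0.001, -0.0]
ft_force: [-16.5, -0.8, 33.0]
width: 0.0248
```

Run:
```python
from h import *
b=save("scene","pics/s4.png")
cv2.imwrite("pics/m4.png",cv2.convertScaleAbs(cv2.resize(b[150:300,290:430],(560,600),interpolation=cv2.INTER_CUBIC),alpha=1.6)[:,:,::-1])
```

```text
(no output)
```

View pics/m4.png

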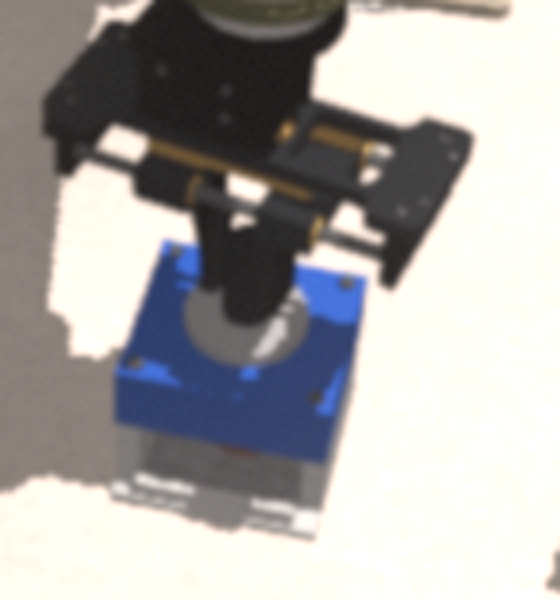

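The collar sits on the blue mould and contact gives 33 N. There is an amber sliver under the mould's front edge at crop (235,447). I'll relieve the pressure and open, and check whether the sliver fits a mount lying on the felt.

>>> {"fn": "apply_moves", "kwargs": {
  "deltas": [
    {"translation": [0,0,0.001],"turn": [0,0,0],"hand": 0.025},
    {"translation": [0,0,0],"turn": [0,0,0],"hand": 0.045},
    {"translation": [0,0,0],"turn": [0,0,0],"hand": 0.05},
    {"translation": [0,0,0],"turn": [0,0,0],"hand": 0.05},
    {"translation": [0,0,0],"turn": [0,0,0],"hand": 0.05}
  ]
}}

```text
time: 8.35
ee_pos: [0.5138, 0.0128, 0.1284]
eef_rot: [0.119, 0.993, 0.002, 0.001]
ft_force: [0.0, -1.0, 0.9]
width: 0.0466
```

Run:
```python
from h import *
for z in(.01,.03,.04,.06):
  u,v=proj("scene",[.5375,.012,z]);print(z,(u-290)*4,(v-150)*4)
u,v=proj("scene",[.5625,.012,.05]);print("front lower edge",(u-290)*4,(v-150)*4)
```

```text
0.01 224.00532916084035 456.4716146704327
0.03 225.41031940981952 431.60619943688175
0.04 226.12723188407517 418.9183346126009
0.06 227.59089150761656 393.0145930553995
front lower edge 217.1110616419387 441.75946348253274
```

The sliver at rows 442–456 matches a mount lying on the felt, where its bottom rim is predicted at row 456. A stuck mount would be hidden. Retreating straight up.

>>> {"fn": "apply_moves", "kwargs": {
  "deltas": [
    {"translation": [0,0,0],"turn": [0,0,0],"hand": 0.055},
    {"translation": [0,0,0.02],"turn": [0,0,0],"hand": 0.055},
    {"translation": [0,0,0.03],"turn": [0,0,0],"hand": 0.055},
    {"translation": [0,0,0.04],"turn": [0,0,0],"hand": 0.055},
    {"translation": [0,0,0.04],"turn": [0,0,0],"hand": 0.055}
  ]
}}

```text
time: 8.85
ee_pos: [0.5098, 0.0123, 0.2566]
eef_rot: [0.119, 0.993, -0.001, -0.005]
ft_force: [0.3, -0.1, 0.1]
width: 0.0549
```

>>> {"fn": "apply_moves", "kwargs": {
  "deltas": [
    {"translation": [-0.02,0,0.04],"turn": [0,0,0],"hand": 0.055},
    {"translation": [-0.03,0,0.04],"turn": [0,0,0],"hand": 0.055},
    {"translation": [0,0,0],"turn": [0,0,0],"hand": 0.055}
  ]
}}

```text
time: 9.15
ee_pos: [0.4602, 0.0118, 0.3439]
eef_rot: [0.12, 0.993, 0.0, -0.001]
ft_force: [0.0, -0.4, -0.1]
width: 0.0551
```

Run:
```python
from h import *
s=readout.read_state();print(s["ee_pos"],s["ft_force"].round(1))
b=save("scene","pics/s5.png");t=save("top","pics/t5.png")
B=cv2.resize(b[180:330,310:530],(800,545),interpolation=cv2.INTER_CUBIC)
cv2.imwrite("pics/m5.png",cv2.convertScaleAbs(B,alpha=2.2)[:,:,::-1])
k=800/220
for n,q in[("collar top",[.5125,.012,.096]),("handle top",[.5125,.012,.146])]:
  u,v=proj("scene",q);print(n,(u-310)*k,(v-180)*k)
```

```text
[0.46018323 0.01179282 0.34392542] [ 0.  -0.4 -0.1]
collar top 145.47903719358 172.5111578011801
handle top 149.4174662013589 107.32233506284821
```

View pics/m5.png

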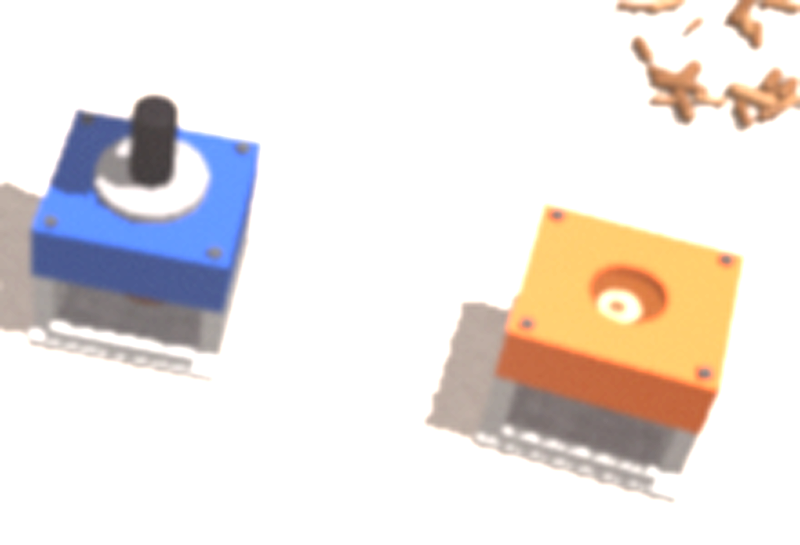

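The pusher stands upright with its collar at (152,176), against (145,173) predicted. An amber sliver of the mount shows under the blue mould at (143,297), and the orange mount is still in place. Handing in.

```bash
python3 -c "
from bench import order;print(order.close_job())"
```

```text
the job is handed in; nothing more can be done
None
```

I took the black-handled pusher out of its block, lowered it into the blue hole and pushed the mount out. I kept pushing until the collar sat on the blue mould, then let go, backed the arm clear and handed in at about 9 s.

- **Push:** I read 6.8 N while pushing. The force then fell back to the pusher's own weight, which means the mount had come free. The collar then touched down at 33 N, under the 40 N limit.
- **Pusher:** In the last picture it stands upright, let go, with the collar about 2 mm from where I expected it. The arm is clear, with no force on the wrist.
- **Blue mount:** Only a sliver of amber shows under the mould, at the height expected for a mount on the felt. I could not see directly that it lies flat. With the rod's foot 8 mm above it, there is little room for it to be tilted.
- **Orange mount:** It is still in its mould and I never touched it. I left the purple and red look-alikes alone.

No check failed or disagreed beyond differences of about 2 mm between the cameras.

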